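Set the bench work rest to its mark and lock its cam lever

TASK

Lift the mug off the plate of the bench work rest and stand it upright on the table beside the rest, without dropping it. Then take the rest's sleeve with its orange cam lever still open, raise it until its yellow pointer is level with the red marker clip on the rule, and, holding the sleeve there, press the lever fully shut against it; do not let the sleeve drop, shift the marker or disturb the other things. Finish still gripping the sleeve and the shut lever together in the fingers, with the pointer at the marker: do not let go, I will lay the board on it.

Things in the scene. Friction and masses are not known exactly. Their poses are not given: they have to be found in the camera images.
- stand: fixed, bolted part of the bench work rest: dark foot plate (x -58 to 112, y -60 to 60 mm, 14 mm thick), steel column 34 x 24 mm, white upright rule 20 mm wide at x = -41 mm, top at z = 118 mm. Origin: on the column's axis at table level; x points from the rule past the column to below the plate, z up; the lever is on the +y side. Yaw within 0.4 rad: the rule side faces the robot
- sleeve (a joint): height (m) of the sliding sleeve above its lowest stop, range 0 to 0.075; 0 at the start. Aluminium sleeve 44 (x) x 32 (y) x 104 mm on the column, carrying the plate and the lever, 0.6 kg together. It slides down by its own weight (6 N, against 2 N of friction) unless held, or locked by the lever. It does not turn
- grip (a point): where to take the sleeve: inside it, at the height of the middle of the lever, 10 mm toward the rule from the column's axis and 27 mm below the sleeve's top. Axes as the stand. From here the sleeve's -y face is at y = -16 mm, the outer face of the shut lever at y = +27 mm. Free on both y sides; the plate begins 34 mm away toward +x, level with the sleeve's top
- lever (a joint): angle (rad) of the orange cam lever: 0 shut, flat along the sleeve's +y face; 0.44 to 0.54 at the start; stop at 0.60. Stiff: stays where it is left, takes about 7 N at the paddle to move; below about 0.3 its cam bears on the column, the last part takes up to about 15 N. A 20 N grip centred on sleeve and open lever leaves it open. Shut, it stays and locks the sleeve
- lever_pin (a point): the lever's upright pin, at the paddle's mid height, x = +24, y = +24 mm from point grip. The paddle runs 40 mm from here toward -x, 26 mm tall, 7 mm thick; open, its free end stands out to +y by 40 mm x sin(angle). Sleeve and open lever together are up to 66 mm wide at the pads; sleeve and shut lever 43 mm
- lever_tip (a point): outer side of the paddle near its free end, 36 mm from the pin, at mid height. The column takes the side push, so only the lever's side moves as it shuts: with coupled fingers (35 to 45 N) their middle must travel about 10 mm toward -y, to end at y = +5.5 mm from point grip, or they stall on the sleeve with the lever half open
- pointer (a point): tip of the small yellow pointer on the sleeve's rule side, beside the rule's +y edge; moves with the sleeve; 40 mm above the table at the start
- mark (a point): centre of the red marker clip (26 x 10 x 8 mm) on the rule; 70 to 100 mm above the table. The pointer must come to this height. It slides stiffly if pushed: leave it
- plate_top (a point): centre of the top of the padded plate (92 x 110 mm, blue with black rubber), 122 mm above the table at the start, level with the sleeve's top
- mug: patterned white mug, about 0.27 kg, 99 mm tall, cup 89 mm across, standing on the plate at the start. Origin: at its underside, but 17 mm off the cup's axis: the axis is at the mug's y = +17 mm, the handle points to its -y. At the start the handle points to the stand's -y side, within 0.7 rad
- mug_handle (a point): point inside the outer upright strap of the mug's handle, 70 mm above the mug's underside, at y = -53 mm from its origin. The strap is 14 mm wide (mug's x), y -62 to -42 mm, z 30 to 88 mm: pinch it from above, closing along the mug's x, with a firm grip
- tape_measure: yellow pocket tape measure, 33 x 86 x 65 mm; origin under its middle; leave it
- sanding_block: wooden sanding block, 55 x 97 x 27 mm, origin under its centre; leave it
- screwdriver: red-handled screwdriver, 24 x 180 x 24 mm, lying along y, origin under its middle; leave it
- peg: small wooden clothes peg, 18 x 72 x 11 mm, origin under its centre; leave it

How it is judged:
By the outcome, as a careful person would: the job done as asked, in the order asked, and still so for the second after the job is handed in, while the arm keeps its last pose, push and grip.
It also fails if it takes over 51 s, if anything falls off the work surface, if the arm or the gripper's body presses on something with over 40 N, if the wrist force passes 120 N, or if a joint passes its speed limit or range.

ROBOT

A 6-joint arm with a two-finger parallel gripper is mounted at the origin on a cart in front of the work surface, level with it; the furniture and walls round the work are solid. World frame = base frame: x ahead of the robot, y to its left, z up, the work surface at z = 0. Lengths are in m, angles in rad, forces in N, time in s.
With the tool pointing down it reaches from about 0.3 to 0.775 m from the base axis. Payload 14.6 kg.
Tool frame: the origin (TCP) lies on the centre line of the jaws, within the pads' length; the fingertips stand arm.tips_ahead ahead of it and the grasp point (between the pads) lies 8 mm behind it (arm.tips_ahead is the distance from the TCP to the fingertips, in m); z points along the fingers, y is the line along which they close (so a half turn about z gives the same grasp; the last joint's range is limited). The gripper opens to 85 mm and grips with 20 to 120 N. Pads are 22 mm wide; open, the fingers measure 114 mm over their backs; the gripper's body (76 mm by 85 mm) begins 54 mm behind the grasp point. The pads swing forward as they close: fully open they stand 13 mm farther back than shut.
Start: joints at [-1.326, 0.3, 1.521, -0, 1.321, -0.067], TCP at [0.169, -0.523, 0.204] pointing down, gripper open.
Joint ranges: [-3.03, 3.03], [-0.79, 2.21], [0.23, 2.52], [-1.04, 4.18], [0, 3.07], [-2.55, 2.55]. Speed limits (rad/s): [2.22, 2.22, 2.57, 3.14, 3.14, 3.14].

INTERFACE

Orientations are given as a unit quaternion [w, x, y, z].
In Python, from rig import monitor, optics, job, arm gives the robot as it stands.
- The arm moves only by the tool carry_out, never from a script. Its argument "targets" is a list that holds one entry, the list of rows, each a list of 7 numbers: the shift along the tool's x, y, z in cm, then the turn, a rotation vector about the tool's x, y, z in rad, then the finger opening in cm, from 0 to 8.54. In form: [[[tx, ty, tz, wx, wy, wz, jaw], ...]]. A call has 1 to 12 rows; each row is the pose to reach, as a shift and turn from the pose commanded when the call began, along the tool's axes at that moment; what a row does not reach only later rows make up. A row lasts 1/12 s, in which the tool goes at most 41.7 mm and 7.16 degrees, less where a joint would pass 70% of its speed; a pose out of reach is approached as far as the arm can. A call with a gripper value outside its range is refused whole. The fingers move at their own pace and stop on an object; "newtons" is the grip in N (left out, the last holds). Time passes only in rows, so rows that repeat a pose let the fingers close. It gives the time, the measured TCP pose, the force, the opening and the grip force at its end, in the units of the state.
- monitor.get_obs(): the state, without advancing time (a new reading comes with each control period).
- optics.grab_frame(name): name is "side" or "top"; returns a dict with "color" (400x640x3 uint8, red, green, blue), "fovy" (degrees; the focal length in pixels is half the picture's height over the tangent of half this angle, whatever the lens; pixels are square), "cx", "cy" (the principal point, pixels), "k1" (the pictures are not rectified: a ray, as slopes to the right and down, at radius r is drawn at 1 + k1 r^2 times it, then the intrinsics apply), "cam_to_world" (4x4, takes a point from camera to world coordinates). Camera axes: x right, y up, looking along -z (the intrinsics and any distortion apply to the point x, -y, -z); pixel columns grow to the right and rows downward; lengths in m; the calibration is good to about 2 mm. A picture is of the moment at which its call begins. There is no depth.
- job.finish_job(): hands the job in; it is judged then, once.
Trained networks look in a picture, given as the dict that the camera call returned (one of the last four; its "shot" number tells which), for a name from the list of things; names that differ only in an ending like _2 or _b are one class to them, and where a whole thing is asked for, a point or a joint stands for the part that bears it (a point fixed in the world has none). Each returns a list of dicts, best first, with "p" (0 to 1); they miss things now and then, are a little off and sometimes report something else, mostly with a low value. They report only what shows in the picture. A call takes as long as a camera call.
- optics.cut_out(picture, label): "mask" (400x640 bool, what is visible of it).
- optics.mark_of(picture, label): "position" ([x, y, z] in m, in the coordinates of the camera as it stood for that picture, good to about 4 mm: a listed point, or the origin of a listed thing).
The state is a dict: "t": time; "joint_pos": joint angles; "qvel": joint speeds; "tau": joint torques, N m; "ee_pos": TCP position; "eef_rot": TCP orientation; "ft_force": force on the tool from outside, world axes, zero at the start; "torque": the same for the moment, N m; "gripper_width": finger opening in m; "grasp_force": force on a finger pad.
Only numpy, scipy, OpenCV 4.12 (cv2) and the standard library are available. Lean on these libraries where they do the work, as an engineer would, in place of code of your own. Each camera call takes 0.05 s, during which the arm holds its last target. There are 200 camera calls.

## Working session

There is one attempt and no reset: what is moved stays moved. The work goes in short steps, Python scripts to look and compute and a tool call to move; the robot and the scene stay as the last step left them, time stands still between calls to the robot, and variables do not carry over. Pictures are saved under pics/ and viewed, at most 10 in all, crops included, and the job is handed in when it is done.

Besides the shell and the picture viewer there is one more tool, called after "Emit:" as name([rows], argument=value, ...), one row to a line, values as JSON. carry_out: Moves the arm, as the interface text tells. Its arguments: {"type":"object","properties":{"targets":{"type":"array"},"newtons":{"type":"number"}},"required":["targets"]}

```bash
mkdir -p pics; cat > h.py <<'E'
import numpy as np, cv2
from rig import monitor, optics, job, arm
from scipy.spatial.transform import Rotation as R
def pix(f,p):
    T=np.linalg.inv(f["cam_to_world"]); q=T[:3,:3]@np.array(p)+T[:3,3]
    u=np.array([q[0],-q[1]])/-q[2]; u=u*(1+f["k1"]*(u@u)); F=200/np.tan(np.radians(f["fovy"])/2)
    return [f["cx"]+F*u[0],f["cy"]+F*u[1]]
def w(f,label):
    r=optics.mark_of(f,label)
    return [(round(d["p"],2),(f["cam_to_world"]@np.r_[d["position"],1])[:3].round(4)) for d in r[:2]]
def rot(): 
    q=monitor.get_obs()["eef_rot"]; return R.from_quat([q[1],q[2],q[3],q[0]])
E
python3 - <<'E'
from h import *
print(arm.tips_ahead, monitor.get_obs()); print(rot().as_matrix().round(3))
fs={n:optics.grab_frame(n) for n in("side","top")}
for n,f in fs.items():
    cv2.imwrite(f"pics/{n}0.png",f["color"][:,:,::-1]); print(n,f["cam_to_world"][:3].round(3).tolist(),f["fovy"])
    for l in "stand grip lever_pin lever_tip pointer mark plate_top mug mug_handle tape_measure sanding_block screwdriver peg".split():
        r=w(f,l); print(l,[(a,b.tolist(),[round(x) for x in pix(f,b)]) for a,b in r])
E
```

```text
0.011 {'t': 0.0, 'joint_pos': array([-1.32563721e+00,  3.00477497e-01,  1.52159545e+00,  1.17233758e-05,
        1.32070526e+00, -6.65973667e-02]), 'qvel': array([-0.00144589,  0.0001993 , -0.00136339,  0.0015199 , -0.00095527,
       -0.0008903 ]), 'tau': array([ 1.63111901e-03, -5.43502128e+01, -3.61793125e+01,  6.99331076e-05,
        4.00235396e-03, -3.50131508e-06]), 'ee_pos': array([ 0.16863723, -0.52322239,  0.20311175]), 'eef_rot': array([-5.90923007e-04,  9.87875619e-01,  1.55246291e-01, -4.71975760e-05]), 'ft_force': array([ 0.49500109, -0.24417786, -0.17948699]), 'torque': array([ 0.0302146 ,  0.05552545, -0.03623384]), 'grasp_force': 0.0, 'gripper_width': 0.08530167341585303}
[[ 0.952  0.307 -0.   ]
 [ 0.307 -0.952  0.001]
 [ 0.    -0.001 -1.   ]]
side [[-0.869, 0.316, -0.381, -0.037], [-0.495, -0.58, 0.647, 0.862], [-0.016, 0.751, 0.66, 1.077]] 43.124917161529424
stand [(0.63, [0.4785, 0.1134, 0.0009], [291, 276])]
grip [(0.71, [0.4657, 0.1126, 0.0938], [293, 254])]
lever_pin [(0.43, [0.4918, 0.1341, 0.0959], [280, 256])]
lever_tip [(0.59, [0.4655, 0.1575, 0.0982], [284,
[... 701 characters left out ...]
, 0.1165, 0.0948], [277, 216])]
lever_pin [(0.61, [0.4914, 0.1403, 0.0909], [269, 209])]
lever_tip [(0.65, [0.5241, 0.0636, 0.1923], [292, 194]), (0.36, [0.463, 0.1584, 0.0973], [263, 218])]
pointer [(0.82, [0.4402, 0.1251, 0.0422], [276, 226])]
mark []
plate_top [(0.94, [0.5471, 0.1077, 0.1211], [278, 189])]
mug [(0.71, [0.5545, 0.1141, 0.1252], [276, 187]), (0.51, [0.3663, -0.0628, 0.0038], [335, 248])]
mug_handle [(0.62, [0.5263, 0.0611, 0.1921], [292, 193])]
tape_measure [(0.63, [0.3984, -0.2849, 0.0007], [404, 237])]
sanding_block [(0.82, [0.5261, -0.3283, -0.0018], [415, 197])]
screwdriver [(0.73, [0.365, -0.0647, 0.0017], [336, 249])]
peg [(0.42, [0.4105, 0.3211, 0.0012], [217, 237])]
```

View pics/side0.png

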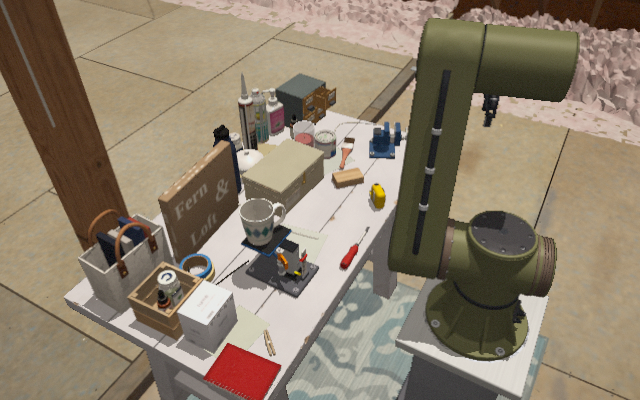

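View pics/top0.png

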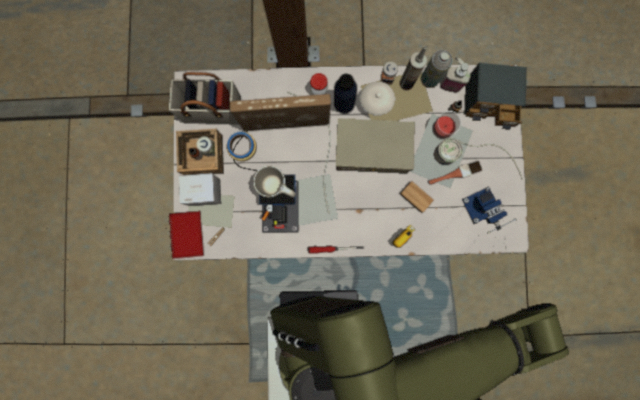

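The side view shows the mug on the plate at (262,222) with its handle toward (282,208), and the rest at about (290,268) with the orange lever and red clip. In the top view, the area on the −y side of the rest, around (318,198), is free. The network points agree with the heights given in the task. Next I fit the stand and mug poses to the points.

```bash
cat > fit.py <<'E'
from h import *
from scipy.optimize import least_squares
def fit(frames,P,x0,skip=0.03):
    obs=[]
    for f in frames:
        for l,m in P.items():
            for p,b in w(f,l)[:2]:
                e=np.r_[R.from_euler('z',x0[2]).as_matrix()[:2,:2]@m[:2]+x0[:2],m[2]]
                if np.linalg.norm(e-b)<skip: obs.append((np.array(m),b)); 
    def res(x): 
        Rm=R.from_euler('z',x[2]).as_matrix()[:2,:2]
        return np.concatenate([Rm@m[:2]+x[:2]-b[:2] for m,b in obs])
    r=least_squares(res,x0,loss="soft_l1",f_scale=.004); return r.x, np.abs(r.fun).max(), len(obs)
E
python3 - <<'E'
from fit import *
fs=[optics.grab_frame(n) for n in("side","top","side","top")]
P=dict(stand=[0,0,0],grip=[-.01,0,.095],lever_pin=[.014,.024,.095],plate_top=[.07,0,.122],mark=[-.041,0,.09])
print("stand",fit(fs,P,[.4785,.1155,-.08]))
print("mug",fit(fs,dict(mug=[0,0,.122],mug_handle=[0,-.053,.192]),[.555,.11,-.53]))
for f in fs: print([w(f,l) for l in("mark","pointer","lever_tip")])
f=fs[1]
for p in ([.52,-.03,0],[.565,-.03,0.1],[.484,-.092,0.07]): print(pix(f,p))
x=350;c=fs[0]["color"][170:320,210:370,::-1]
cv2.imwrite("pics/crop1.png",cv2.resize(c,None,fx=4,fy=4,interpolation=cv2.INTER_CUBIC))
E
```

```text
stand (array([ 0.47924538,  0.11266503, -0.00702967]), np.float64(0.011053245997358185), 17)
mug (array([ 0.55384533,  0.10753538, -0.54680102]), np.float64(0.0037646166000471076), 6)
[[(0.4, array([0.4402, 0.1019, 0.0906]))], [], [(0.62, array([0.4682, 0.1546, 0.0967]))]]
[[(0.4, array([ 0.3669, -0.0658,  0.0057]))], [(0.68, array([0.4392, 0.127 , 0.0412]))], [(0.37, array([0.46  , 0.1587, 0.0964]))]]
[[(0.61, array([0.441 , 0.1045, 0.092 ]))], [(0.66, array([0.5512, 0.1079, 0.126 ])), (0.55, array([0.4347, 0.1177, 0.0412]))], [(0.53, array([0.4694, 0.1556, 0.0962]))]]
[[(0.62, array([ 4.008e-01, -2.834e-01,  2.000e-04]))], [(0.9, array([0.4362, 0.1295, 0.0413]))], [(0.51, array([0.4592, 0.1587, 0.0991]))]]
[np.float64(324.09850080224123), np.float64(200.98960575948)]
[np.float64(323.86949413689536), np.float64(183.37864949760785)]
[np.float64(344.34098761603843), np.float64(210.0988313403126)]
```

View pics/crop1.png

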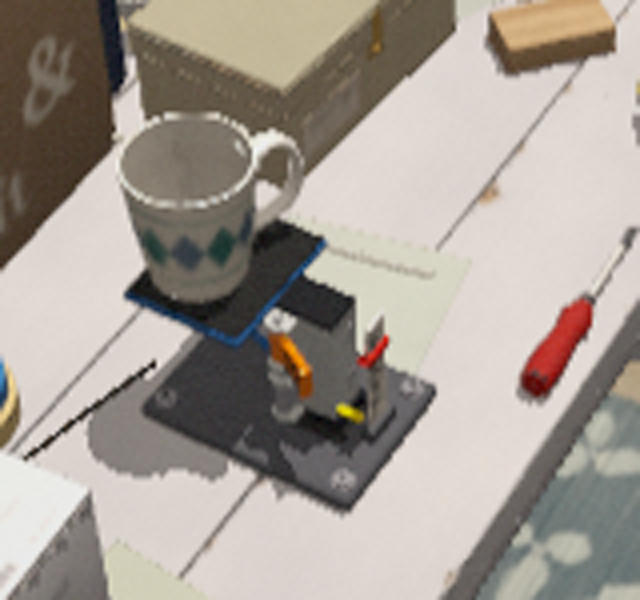

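Emit:
carry_out([
  [[4,-3.5,-3,0,0,-0.08,4.5],[8,-7,-6,0,0,-0.16,4.5],[12,-10,-9,0,0,-0.24,4.5],[16,-13,-9,0,0,-0.32,4.5],[19,-16,-9,0,0,-0.4,4.5],[22,-19,-9,0,0,-0.48,4.5],[25,-22,-9,0,0,-0.56,4.5],[28,-25,-9,0,0,-0.62,4.5],[31,-27,-9,0,0,-0.68,4.5],[34,-29,-9,0,0,-0.72,4.5],[36,-31,-9,0,0,-0.72,4.5],[36,-31,-9,0,0,-0.72,4.5]],
])

```text
t: 4.6
ee_pos: [0.4171, -0.1156, 0.294]
eef_rot: [0.0, 0.87, 0.494, 0.0]
ft_force: [0.6, -1.8, 0.3]
gripper_width: 0.045
grasp_force: 0.0
```

The crop shows the mug handle at (285,175), the orange lever (292,360) standing open, the red clip (373,350) and the yellow pointer (350,411). Next I go over the handle and down.

Emit:
carry_out([
  [[4,0.1,0,0,0,0,4.5],[8,0.2,0,0,0,0,4.5],[12,0.3,0,0,0,0,4.5],[16,0.3,0,0,0,0,4.5],[19,0.3,0,0,0,0,4.5],[20.9,0.3,0,0,0,0,4.5],[20.9,0.3,3,0,0,0,4.5],[20.9,0.3,6,0,0,0,4.5],[20.9,0.3,8.5,0,0,0,4.5],[20.9,0.3,10,0,0,0,4.5],[20.9,0.3,11,0,0,0,4.5],[20.9,0.3,11,0,0,0,4.5]],
], newtons=60)

```text
t: 5.6
ee_pos: [0.5254, 0.0598, 0.182]
eef_rot: [-0.001, 0.87, 0.493, -0.001]
ft_force: [-0.6, -0.4, -0.0]
gripper_width: 0.0453
grasp_force: 0.0
```

Emit:
carry_out([
  [[0,0,0,0,0,0,3],[0,0,0,0,0,0,2],[0,0,0,0,0,0,1],[0,0,0,0,0,0,0.5],[0,0,0,0,0,0,0.5],[0,0,0,0,0,0,0.5],[0,0,0,0,0,0,0.5]],
], newtons=60)

```text
t: 6.18
ee_pos: [0.5262, 0.0598, 0.1838]
eef_rot: [0.0, 0.87, 0.493, 0.0]
ft_force: [-0.3, 1.3, 0.9]
gripper_width: 0.0052
grasp_force: 0.0
```

The fingers closed on nothing, so I look.

```bash
python3 - <<'E'
from h import *
o=[]
for n,(r,c) in dict(side=(160,215),top=(150,235)).items():
    f=optics.grab_frame(n); print(w(f,"mug"),w(f,"mug_handle"),pix(f,[.5265,.061,.173]))
    o.append(cv2.resize(f["color"][r:r+100,c:c+100,::-1],(400,400),interpolation=cv2.INTER_CUBIC))
cv2.imwrite("pics/c2.png",np.hstack(o))
E
```

```text
[(0.59, array([0.5558, 0.107 , 0.1245]))] [(0.66, array([0.5269, 0.06  , 0.1935]))] [np.float64(282.43006154651886), np.float64(212.9693558872483)]
[] [(0.55, array([0.4086, 0.3241, 0.0013]))] [np.float64(292.8577111837198), np.float64(193.97680158304487)]
```

View pics/c2.png

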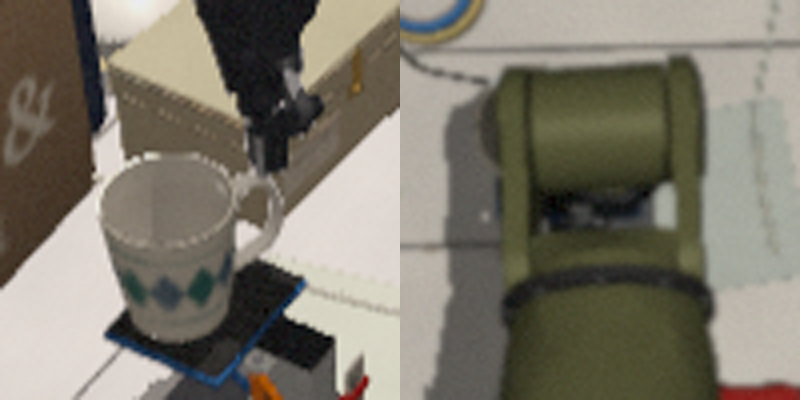

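```bash
python3 - <<'E'
from h import *
f=optics.grab_frame("side"); c=f["color"][150:225,235:315,::-1]
c=cv2.resize(c,None,fx=8,fy=8,interpolation=cv2.INTER_CUBIC)
for p,col in (([.5265,.06,.192],(0,0,255)),([.5265,.06,.173],(0,255,0)),([.5265,.06,.246],(255,0,0))):
    u=pix(f,p); cv2.circle(c,(int((u[0]-235)*8),int((u[1]-150)*8)),4,col,-1)
cv2.imwrite("pics/c3.png",c)
E
```

```text
(no output)
```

View pics/c3.png

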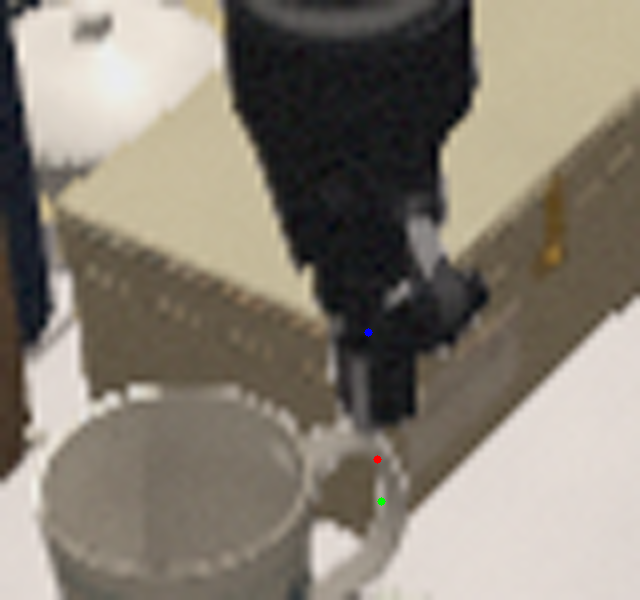

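The fingertips show at (385,425), right at the top of the handle. The pose puts them at the green dot (381,501). I compare this with the first picture to see whether the offset is upward or sideways.

```bash
python3 - <<'E'
from h import *
print(monitor.get_obs())
f=optics.grab_frame("side"); im=cv2.imread("pics/side0.png")
a,b=460,75
c=cv2.resize(im[b:b+60,a:a+60],None,fx=8,fy=8,interpolation=cv2.INTER_CUBIC)
x,y=.1686,-.5232
for z,col in ((.211,(0,0,255)),(.192,(0,255,0)),(.265,(255,0,0))):
    for d in(-.057,0,.057):
        u=pix(f,[x+.307*d,y-.952*d,z]); print(z,u); cv2.circle(c,(int((u[0]-a)*8),int((u[1]-b)*8)),4,col,-1)
cv2.imwrite("pics/c4.png",c)
E
```

```text
{'t': 6.5333, 'joint_pos': array([4.41056615e-02, 2.71690027e-01, 1.60498410e+00, 1.16204377e-05,
       1.26494071e+00, 5.83105762e-01]), 'qvel': array([ 0.00152373,  0.00089264,  0.00100226,  0.00040708,  0.00105958,
       -0.00034919]), 'tau': array([ 1.01488989e-03, -5.19120705e+01, -3.54287195e+01,  1.41451642e-04,
        1.18530304e-03, -1.01300802e-06]), 'ee_pos': array([0.52611677, 0.05985844, 0.18368243]), 'eef_rot': array([-9.97813834e-06,  8.69850882e-01,  4.93314750e-01, -7.36557225e-06]), 'ft_force': array([-0.65290134,  0.10441415, -0.61717377]), 'torque': array([-0.03797128,  0.01436678,  0.00230759]), 'grasp_force': 0.0, 'gripper_width': 0.005102461752495719}
0.211 [np.float64(483.9576169771929), np.float64(138.21405416842993)]
0.211 [np.float64(483.1560145906972), np.float64(127.72159690294585)]
0.211 [np.float64(482.3988279199648), np.float64(117.77864664872148)]
0.192 [np.float64(482.6309313521), np.float64(143.48963546975665)]
0.192 [np.float64(481.87007341432474), np.float64(132.94178168500062)]
0.192 [np.float64(481.15119613597085), np.float64(122.9421677251623)]
0.265 [np.float64(487.8570050427488), np.float64(122.7224018634812)]
0.265 [np.float64(486.93241565125345), np.float64(112.40552089093016)]
0.265 [np.float64(486.05975317240313), np.float64(102.64092022357994)]
```

View pics/c4.png

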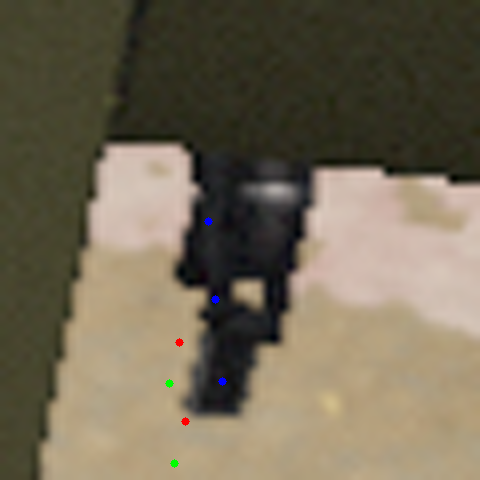

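The top view puts the wrist at the right xy, so the offset looks vertical: the tips are about 3 cm higher than reported. I open, step down with a force check, and look.

Emit:
carry_out([
  [[0,0,0,0,0,0,3],[0,0,0,0,0,0,4.5],[0,0,0,0,0,0,4.5],[0,0,0,0,0,0,4.5],[0,0,0.5,0,0,0,4.5],[0,0,1,0,0,0,4.5],[0,0,1.5,0,0,0,4.5],[0,0,1.5,0,0,0,4.5]],
])

```text
t: 7.25
ee_pos: [0.5256, 0.0598, 0.1673]
eef_rot: [-0.0, 0.87, 0.493, -0.001]
ft_force: [-0.9, -0.1, -0.5]
gripper_width: 0.0449
grasp_force: 0.0
```

```bash
python3 - <<'E'
from h import *
f=optics.grab_frame("side"); c=f["color"][150:225,235:315,::-1]
c=cv2.resize(c,None,fx=8,fy=8,interpolation=cv2.INTER_CUBIC); cv2.imwrite("pics/c5.png",c)
E
```

```text
(no output)
```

View pics/c5.png

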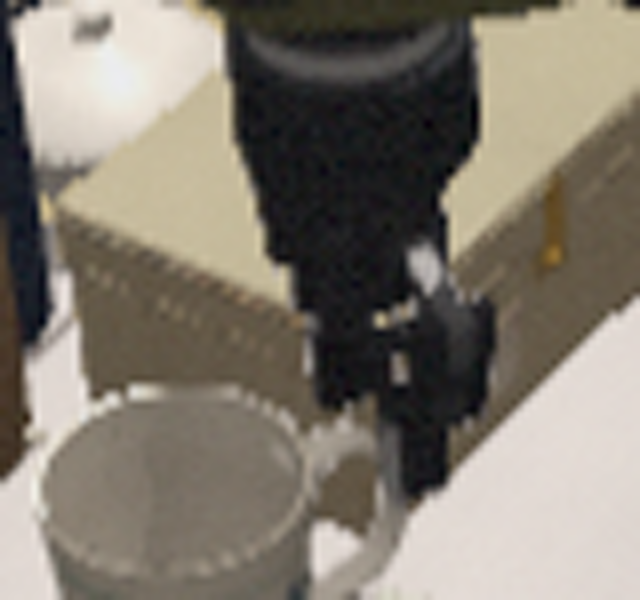

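The fingers are now either side of the strap: near tip at (425,485), far tip at (345,400), with the strap at (392,490) between. The tips are still just at the handle's top, so I go down another 1.5 cm and close.

Emit:
carry_out([
  [[0,0,0.5,0,0,0,4.5],[0,0,1,0,0,0,4.5],[0,0,1.5,0,0,0,4.5],[0,0,1.5,0,0,0,3],[0,0,1.5,0,0,0,2],[0,0,1.5,0,0,0,0.5],[0,0,1.5,0,0,0,0.5],[0,0,1.5,0,0,0,0.5],[0,0,1.5,0,0,0,0.5]],
])

```text
t: 8.05
ee_pos: [0.5262, 0.0599, 0.1539]
eef_rot: [0.0, 0.87, 0.493, 0.0]
ft_force: [0.5, 0.7, -0.7]
gripper_width: 0.0124
grasp_force: 58.1
```

Emit:
carry_out([
  [[0,0,0,0,0,0,0.5],[0,0,-0.3,0,0,0,0.5],[0,0,-0.8,0,0,0,0.5],[0,0,-1.4,0,0,0,0.5],[0,0,-2,0,0,0,0.5],[0,0,-2.5,0,0,0,0.5],[0,0,-2.5,0,0,0,0.5]],
], newtons=80)

```text
t: 8.63
ee_pos: [0.5266, 0.0599, 0.1801]
eef_rot: [0.0, 0.87, 0.493, 0.001]
ft_force: [-0.4, 0.5, -1.6]
gripper_width: 0.0117
grasp_force: 77.5
```

```bash
python3 - <<'E'
from h import *
f=optics.grab_frame("side"); print(w(f,"mug"),w(f,"mug_handle"),w(f,"plate_top"))
c=f["color"][150:225,235:315,::-1]
c=cv2.resize(c,None,fx=8,fy=8,interpolation=cv2.INTER_CUBIC); cv2.imwrite("pics/c6.png",c)
E
```

```text
[(0.92, array([0.5546, 0.1074, 0.1532])), (0.6, array([ 0.4793,  0.1092, -0.0017]))] [(0.94, array([0.5284, 0.0609, 0.2174]))] [(0.72, array([0.5504, 0.1115, 0.1222]))]
```

View pics/c6.png

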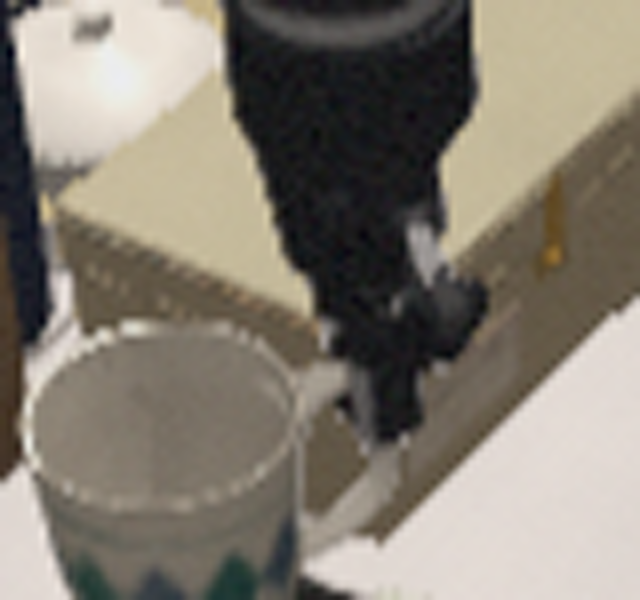

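The mug hangs upright in the fingers, clear of the plate: rim at about (160,420), pads at (385,430). I carry it to the −y side and lower it.

Emit:
carry_out([
  [[-1,0.3,-0.5,0,0,0,0.5],[-3,0.8,-1,0,0,0,0.5],[-5.5,1.5,-1,0,0,0,0.5],[-8.5,2.3,-1,0,0,0,0.5],[-11.5,3.1,-1,0,0,0,0.5],[-13.5,3.7,-1,0,0,0,0.5],[-15,4.1,-1,0,0,0,0.5],[-15.4,4.2,-1,0,0,0,0.5],[-15.4,4.2,1,0,0,0,0.5],[-15.4,4.2,4,0,0,0,0.5],[-15.4,4.2,7,0,0,0,0.5],[-15.4,4.2,8,0,0,0,0.5]],
])

```text
t: 9.83
ee_pos: [0.4813, -0.0934, 0.0952]
eef_rot: [-0.002, 0.87, 0.493, -0.002]
ft_force: [0.4, 0.1, -3.0]
gripper_width: 0.0112
grasp_force: 78.2
```

Emit:
carry_out([
  [[0,0,1.5,0,0,0,0.5],[0,0,3,0,0,0,0.5],[0,0,4.2,0,0,0,0.5],[0,0,5,0,0,0,0.5],[0,0,5.5,0,0,0,0.5],[0,0,5.5,0,0,0,0.5]],
])

```text
t: 10.33
ee_pos: [0.483, -0.0938, 0.0434]
eef_rot: [-0.0, 0.87, 0.493, -0.0]
ft_force: [-0.9, 0.1, -1.8]
gripper_width: 0.0113
grasp_force: 78.2
```

```bash
python3 - <<'E'
from h import *
for n in("side","top"):
    f=optics.grab_frame(n); print(w(f,"mug"),w(f,"mug_handle"))
o=monitor.get_obs(); print(o["ee_pos"],o["ft_force"],o["gripper_width"],o["t"])
E
```

```text
[(0.62, array([ 0.512 , -0.0499,  0.0184])), (0.27, array([0.4404, 0.0994, 0.0906]))] [(0.8, array([ 0.4852, -0.0912,  0.0818])), (0.18, array([0.4697, 0.1555, 0.0986]))]
[(0.83, array([ 0.511 , -0.0461,  0.0129]))] []
[ 0.48342265 -0.09397862  0.04429131] [-0.22602768  0.21448173 -1.86367199] 0.011479844099288442 10.6333
```

Emit:
carry_out([
  [[0,0,0.4,0,0,0,0.5],[0,0,0.7,0,0,0,0.5],[0,0,0.9,0,0,0,0.5],[0,0,1.1,0,0,0,0.5],[0,0,1.1,0,0,0,0.5]],
])

```text
t: 11.05
ee_pos: [0.483, -0.0939, 0.0323]
eef_rot: [-0.0, 0.87, 0.493, -0.0]
ft_force: [0.9, -0.1, -2.3]
gripper_width: 0.0114
grasp_force: 78.4
```

Emit:
carry_out([
  [[0,0,0.1,0,0,0,0.5],[0,0,0.2,0,0,0,0.5],[0,0,0.3,0,0,0,0.5],[0,0,0.3,0,0,0,0.5]],
])

```text
t: 11.38
ee_pos: [0.4837, -0.0948, 0.0313]
eef_rot: [0.001, 0.87, 0.493, 0.0]
ft_force: [-9.6, -4.9, 19.0]
gripper_width: 0.012
grasp_force: 82.3
```

```bash
python3 - <<'E'
from h import *
for n in("side","top"):
    f=optics.grab_frame(n); print(w(f,"mug"),w(f,"mug_handle"))
o=monitor.get_obs(); print(o["ee_pos"],o["ft_force"],o["gripper_width"],o["t"])
E
```

```text
[] [(0.97, array([ 0.485 , -0.0918,  0.0695]))]
[(0.96, array([ 0.5097, -0.0416,  0.003 ]))] []
[ 0.48364779 -0.09468941  0.03130742] [-9.36111152 -6.12995532 20.0388755 ] 0.011260923302530479 11.6833
```

On the table. I ease the push, release and rise.

Emit:
carry_out([
  [[0,0,-0.15,0,0,0,0.5],[0,0,-0.2,0,0,0,0.5],[0,0,-0.2,0,0,0,2],[0,0,-0.2,0,0,0,3.5],[0,0,-0.2,0,0,0,4.5],[0,0,-0.2,0,0,0,4.5],[0,0,-1,0,0,0,4.5],[0,0,-3,0,0,0,4.5],[0,0,-6.5,0,0,0,4.5],[0,0,-10,0,0,0,4.5],[0,0,-13,0,0,0,4.5],[0,0,-15,0,0,0,4.5]],
])

```text
t: 12.68
ee_pos: [0.4836, -0.094, 0.1835]
eef_rot: [0.001, 0.87, 0.493, 0.001]
ft_force: [0.3, 0.0, 0.5]
gripper_width: 0.0448
grasp_force: 0.0
```

```bash
python3 - <<'E'
from fit import *
o=monitor.get_obs(); print(o["ee_pos"],o["t"])
fs=[optics.grab_frame(n) for n in("side","top")]
for f in fs: print([(l,w(f,l)) for l in("mug","mug_handle")])
P=dict(stand=[0,0,0],grip=[-.01,0,.095],lever_pin=[.014,.024,.095],plate_top=[.07,0,.122])
print("stand",fit(fs,P,[.4785,.1155,-.05]))
# corners of foot plate via projection
o=[]
for f,(r,c,s) in zip(fs,((205,235,5),(160,240,5))):
    im=cv2.resize(f["color"][r:r+110,c:c+80,::-1],None,fx=s,fy=s,interpolation=cv2.INTER_CUBIC)
    for yaw,col in ((-.08,(0,255,0)),(0,(0,0,255)),(.08,(255,0,0))):
        Rm=R.from_euler('z',yaw).as_matrix()
        for cx in(-.058,.112):
            for cy in(-.06,.06):
                u=pix(f,Rm@[cx,cy,.014]+[.4788,.1145,0]); cv2.circle(im,(int((u[0]-c)*s),int((u[1]-r)*s)),2,col,-1)
    o.append(im)
cv2.imwrite("pics/c7.png",np.hstack(o))
E
```

```text
[ 0.48364302 -0.09399606  0.18351067] 12.6833
[('mug', [(0.79, array([ 0.5146, -0.0485,  0.0028]))]), ('mug_handle', [(0.96, array([ 0.4864, -0.0936,  0.0724]))])]
[('mug', [(0.96, array([ 0.5112, -0.042 ,  0.0019]))]), ('mug_handle', [])]
stand (array([ 0.47826205,  0.11253775, -0.0490664 ]), np.float64(0.005522317747990946), 8)
```

View pics/c7.png

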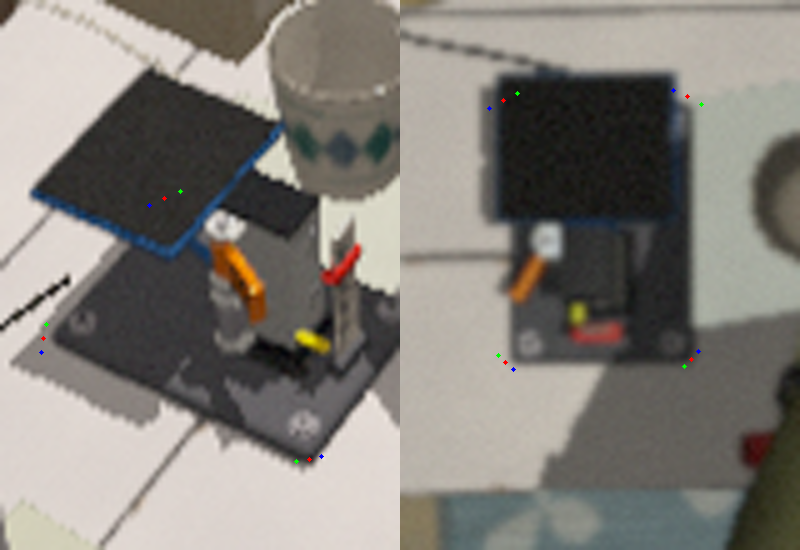

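The mug stands upright on the table, at the right edge of the top crop (790,200). The foot plate's edges in the top crop (x 511–691, near edge y 362) are square to the image, so the yaw is about −0.025 and the stand origin about (0.478, 0.113). I move above the sleeve, centred on sleeve and open lever, then down with the jaws wide.

Emit:
carry_out([
  [[2,-1.3,-1,0,0,0.11,8.5],[4.5,-3,-1,0,0,0.22,8.5],[7,-4.8,-1,0,0,0.33,8.5],[9.5,-6.5,-1,0,0,0.44,8.5],[12,-8.2,-1,0,0,0.55,8.5],[14,-9.7,-1,0,0,0.66,8.5],[16,-11.1,-1,0,0,0.77,8.5],[17.5,-12.1,-1,0,0,0.88,8.5],[18.3,-12.7,-1,0,0,0.99,8.5],[18.3,-12.7,-1,0,0,1.058,8.5],[18.3,-12.7,0,0,0,1.058,8.5],[18.3,-12.7,0,0,0,1.058,8.5]],
], newtons=20)

```text
t: 14.38
ee_pos: [0.4674, 0.1282, 0.1778]
eef_rot: [0.0, 1.0, -0.012, -0.001]
ft_force: [0.3, 0.1, -0.2]
gripper_width: 0.0851
grasp_force: 0.0
```

```bash
python3 - <<'E'
from fit import *
o=monitor.get_obs(); print(o["ee_pos"],o["t"],o["joint_pos"]); print(rot().as_matrix().round(3))
Rm=R.from_euler('z',-.025).as_matrix()[:2,:2]; g=Rm@[-.01,.0]+[.478,.113]
M=rot().as_matrix()
for dy in(0,.0153): 
    t=np.r_[g+Rm@[0,dy],.053]; print(t, (M.T@(t-o["ee_pos"])*100).round(2))
f=optics.grab_frame("side"); print([(l,w(f,l)) for l in("mark","pointer","lever_tip","grip","lever_pin")])
E
```

```text
[0.4673838  0.12819813 0.17783181] 14.3833 [ 1.92122358e-01  1.79803355e-01  1.73230660e+00 -1.57732400e-05
  1.23166821e+00  1.78655536e+00]
[[ 1.    -0.024 -0.002]
 [-0.024 -1.    -0.   ]
 [-0.002  0.    -1.   ]]
[0.46800312 0.11324997 0.053     ] [ 0.12  1.49 12.48]
[0.46838558 0.12854519 0.053     ] [ 0.13 -0.04 12.48]
[('mark', [(0.5, array([0.4394, 0.1043, 0.0948]))]), ('pointer', [(0.71, array([0.4359, 0.1202, 0.0386]))]), ('lever_tip', [(0.61, array([0.4711, 0.1572, 0.0961]))]), ('grip', [(0.75, array([0.4684, 0.1123, 0.0957]))]), ('lever_pin', [(0.41, array([0.4904, 0.1348, 0.0971]))])]
```

Emit:
carry_out([
  [[0.1,0,3,0,0,0,8.5],[0.1,0,6,0,0,0,8.5],[0.1,0,7.5,0,0,0,8.5],[0.1,0,9,0,0,0,8.5],[0.1,0,10,0,0,0,8.5],[0.1,0,11,0,0,0,8.5],[0.1,0,11,0,0,0,8.5]],
])

```text
t: 15.27
ee_pos: [0.4684, 0.1282, 0.0683]
eef_rot: [0.0, 1.0, -0.013, -0.001]
ft_force: [-0.1, 0.3, -0.1]
gripper_width: 0.0849
grasp_force: 0.0
```

Emit:
carry_out([
  [[0,0,0.7,0,0,0,8.5],[0,0,1.4,0,0,0,8.5],[0,0,1.8,0,0,0,8.5],[0,0,1.8,0,0,0,8.5]],
])

```text
t: 15.6
ee_pos: [0.4687, 0.1283, 0.051]
eef_rot: [0.0, 1.0, -0.013, -0.0]
ft_force: [-0.0, -0.4, 0.1]
gripper_width: 0.085
grasp_force: 0.0
```

```bash
python3 - <<'E'
from h import *
o=monitor.get_obs(); print(o["ee_pos"],o["t"],o["ft_force"])
f=optics.grab_frame("side"); print([(l,w(f,l)) for l in("mark","pointer","lever_tip","grip","lever_pin")])
c=f["color"][215:305,240:340,::-1]
c=cv2.resize(c,None,fx=6,fy=6,interpolation=cv2.INTER_CUBIC)
cv2.imwrite("pics/c8.png",c)
E
```

```text
[0.46873417 0.12827172 0.05099509] 15.6 [-0.03311093 -0.41687968  0.13950514]
[('mark', [(0.57, array([0.4419, 0.1035, 0.0896]))]), ('pointer', [(0.6, array([0.4337, 0.1191, 0.0389])), (0.48, array([ 0.4871, -0.0925,  0.0707]))]), ('lever_tip', [(0.46, array([0.4668, 0.1551, 0.0961]))]), ('grip', [(0.88, array([0.4688, 0.114 , 0.0929])), (0.26, array([ 0.3669, -0.0706, -0.0016]))]), ('lever_pin', [(0.44, array([0.4923, 0.1374, 0.0973])), (0.32, array([0.4716, 0.1555, 0.0986]))])]
```

View pics/c8.png

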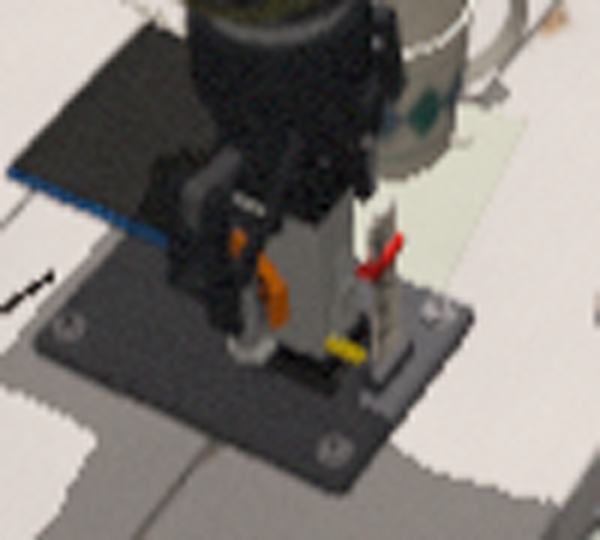

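The near finger ends at (225,325), just outside and left of the orange paddle (272,290). The red clip is at (380,257) and the yellow pointer at (345,348). I check the finger's x and height by projection.

```bash
python3 - <<'E'
from h import *
f=optics.grab_frame("side")
q=lambda p:[round((pix(f,p)[0]-240)*6),round((pix(f,p)[1]-215)*6)]
for z in(.06,.075,.09): print(z,"finger -11/0/+11",[q([.4687+dx,.1283+.0495,z]) for dx in(-.011,0,.011)])
print("levertip",q([.4645,.156,.096]),q([.4645,.156,.083]),"pin",q([.4925,.137,.083]))
print("far finger",[q([.4687+dx,.1283-.0495,.09]) for dx in(-.011,.011)])
E
```

```text
0.06 finger -11/0/+11 [[260, 396], [238, 386], [216, 377]]
0.075 finger -11/0/+11 [[258, 373], [236, 364], [214, 354]]
0.09 finger -11/0/+11 [[256, 350], [234, 341], [212, 331]]
levertip [269, 301] [270, 321] pin [239, 268]
far finger [[375, 200], [332, 182]]
```

The open tips are at z≈0.09, too high on the paddle (0.082–0.108). I lower 1.2 cm and close gently.

Emit:
carry_out([
  [[0,0,0.6,0,0,0,8.5],[0,0,1.2,0,0,0,8.5],[0,0,1.2,0,0,0,8],[0,0,1.2,0,0,0,7.5],[0,0,1.2,0,0,0,7],[0,0,1.2,0,0,0,6.5],[0,0,1.2,0,0,0,6.5]],
], newtons=20)

```text
t: 16.53
ee_pos: [0.4691, 0.1279, 0.0398]
eef_rot: [0.0, 1.0, -0.013, -0.0]
ft_force: [-1.0, -4.6, 1.7]
gripper_width: 0.0647
grasp_force: 0.0
```

Emit:
carry_out([
  [[0,0,0,0,0,0,6.2],[0,0,0,0,0,0,5.9],[0,0,0,0,0,0,5.6],[0,0,0,0,0,0,5.6]],
])

```text
t: 16.87
ee_pos: [0.469, 0.1265, 0.0402]
eef_rot: [0.001, 1.0, -0.013, -0.0]
ft_force: [-4.8, -20.3, 9.7]
gripper_width: 0.0613
grasp_force: 10.4
```

Emit:
carry_out([
  [[0,0.05,0,0,0,0,5.6],[0,0.1,0,0,0,0,5.6],[0,0.15,0,0,0,0,5.6],[0,0.15,0,0,0,0,5.6]],
])

```text
t: 17.2
ee_pos: [0.4691, 0.1249, 0.0407]
eef_rot: [0.001, 1.0, -0.013, -0.0]
ft_force: [-8.3, -22.9, 18.8]
gripper_width: 0.0583
grasp_force: 10.1
```

Emit:
carry_out([
  [[0,0.05,0,0,0,0,5.4],[0,0.1,0,0,0,0,5.4],[0,0.1,0,0,0,0,5.4]],
])

```text
t: 17.45
ee_pos: [0.4694, 0.1238, 0.0409]
eef_rot: [0.001, 1.0, -0.013, 0.0]
ft_force: [-6.1, -23.0, 17.3]
gripper_width: 0.0556
grasp_force: 9.8
```

```bash
python3 - <<'E'
from h import *
o=monitor.get_obs(); print(o["ee_pos"],o["t"],o["ft_force"],o["torque"],o["gripper_width"],o["grasp_force"])
for n in("side","top"):
    f=optics.grab_frame(n); print([(l,w(f,l)) for l in("pointer","lever_tip","grip")])
    m=(optics.cut_out(f,"lever_tip") or [None])[0]
    if m is not None: ys,xs=np.nonzero(m["mask"]); print(m["p"],len(xs),xs.min(),xs.max(),ys.min(),ys.max())
E
```

```text
[0.46940493 0.12376104 0.0408544 ] 17.45 [ -6.12683272 -23.01071264  17.27985392] [-3.2916842   0.95856754  0.0072371 ] 0.055602910449009314 9.788591600954533
[('pointer', [(0.77, array([0.4376, 0.1194, 0.0398]))]), ('lever_tip', [(0.52, array([0.4669, 0.1532, 0.0973]))]), ('grip', [(0.6, array([0.4678, 0.1107, 0.0959])), (0.5, array([0.4666, 0.1524, 0.0974]))])]
0.74 1065 243 299 220 276
[('pointer', []), ('lever_tip', []), ('grip', [])]
0.69 667 310 345 185 211
```

Finger forces (about 10 N on the lever, about 33 N on the sleeve) show that both pads bear and the lever is still open, at about 0.32. I start raising.

Emit:
carry_out([
  [[0,0,-0.2,0,0,0,5.5],[0,0,-0.5,0,0,0,5.5],[0,0,-0.9,0,0,0,5.5],[0,0,-1.3,0,0,0,5.5],[0,0,-1.5,0,0,0,5.5],[0,0,-1.5,0,0,0,5.5]],
])

```text
t: 18.45
ee_pos: [0.4692, 0.1234, 0.0547]
eef_rot: [0.002, 1.0, -0.013, -0.0]
ft_force: [3.6, -24.6, -3.6]
gripper_width: 0.0552
grasp_force: 12.0
```

```bash
python3 - <<'E'
from h import *
o=monitor.get_obs(); print(o["ee_pos"],o["t"],o["ft_force"],o["torque"],o["gripper_width"],o["grasp_force"])
f=optics.grab_frame("side"); print([(l,w(f,l)) for l in("pointer","mark","lever_tip","grip")])
E
```

```text
[0.4692046  0.12341052 0.05465372] 18.45 [  3.6022508  -24.64934507  -3.62201486] [-3.0934293  -0.55211157  0.33876556] 0.05521579639155682 12.005255185067654
[('pointer', [(0.62, array([0.4409, 0.1052, 0.0914])), (0.56, array([0.4363, 0.1167, 0.0526]))]), ('mark', [(0.51, array([0.4399, 0.1033, 0.089 ]))]), ('lever_tip', [(0.49, array([0.4637, 0.1513, 0.1096]))]), ('grip', [(0.72, array([0.4708, 0.1166, 0.1101]))])]
```

```bash
cat > tri.py <<'E'
from h import *
def blob(im,kind,near,rad=12):   # im RGB
    h=cv2.cvtColor(im,cv2.COLOR_RGB2HSV).astype(int)
    H,S,V=h[...,0],h[...,1],h[...,2]
    m=(S>140)&(V>90)&(((H<6)|(H>173)) if kind=="red" else ((H>=22)&(H<=35)))
    yy,xx=np.nonzero(m); k=(abs(xx-near[0])<rad)&(abs(yy-near[1])<rad); xx,yy=xx[k],yy[k]
    wt=S[yy,xx].astype(float)
    return (np.average(xx,weights=wt)+0.,np.average(yy,weights=wt)+0.,len(xx),xx.min(),xx.max(),yy.min(),yy.max())
E
python3 - <<'E'
from tri import *
from scipy.optimize import least_squares
fs=[optics.grab_frame(n) for n in("side","top")]
ims=[cv2.imread(f"pics/{n}0.png")[:,:,::-1].copy() for n in("side","top")]
for kind,nears,x0 in(("red",((304,256),(278,227)),[.44,.105,.09]),("yel",((299,273),(276,224)),[.437,.122,.04])):
    b=[blob(i,kind,n,9) for i,n in zip(ims,nears)]; print(kind,b)
    r=least_squares(lambda x:np.concatenate([np.array(pix(f,x))-q[:2] for f,q in zip(fs,b)]),x0,x_scale=.01); print(r.x.round(4),r.fun.round(2))
    for y in (.105,.114,.124):
        zz=np.linspace(.02,.12,501); print(y,"z from side row",zz[np.argmin([abs(pix(fs[0],[.437,y,z])[1]-b[0][1]) for z in zz])])
print("now yel",blob(fs[0]["color"],"yel",(301,265),12))
E
```

```text
red [(np.float64(302.95982694684795), np.float64(258.1001236093943), 24, np.int64(299), np.int64(306), np.int64(254), np.int64(261)), (np.float64(279.27717626678213), np.float64(226.4742312689476), 15, np.int64(274), np.int64(283), np.int64(225), np.int64(227))]
[0.4372 0.1094 0.0918] [ 0.32  0.02 -0.18 -0.33]
0.105 z from side row 0.0878
0.114 z from side row 0.0964
0.124 z from side row 0.1062
yel [(np.float64(297.24028677150784), np.float64(272.74606845513415), 20, np.int64(294), np.int64(300), np.int64(271), np.int64(275)), (np.float64(275.0590111642743), np.float64(222.34077618288146), 11, np.int64(274), np.int64(276), np.int64(221), np.int64(224))]
[0.4496 0.1254 0.0433] [-0.54 -0.04  0.31  0.56]
0.105 z from side row 0.0292
0.114 z from side row 0.038599999999999995
0.124 z from side row 0.048799999999999996
now yel (np.float64(297.010142923006), np.float64(269.54264638082066), 20, np.int64(294), np.int64(300), np.int64(268), np.int64(271))
```

Emit:
carry_out([
  [[0,0,-0.4,0,0,0,5.5],[0,0,-0.9,0,0,0,5.5],[0,0,-1.4,0,0,0,5.5],[0,0,-1.9,0,0,0,5.5],[0,0,-2.4,0,0,0,5.5],[0,0,-2.9,0,0,0,5.5],[0,0,-3.3,0,0,0,5.5],[0,0,-3.5,0,0,0,5.5],[0,0,-3.5,0,0,0,5.5]],
])

```text
t: 19.55
ee_pos: [0.4691, 0.1234, 0.0896]
eef_rot: [0.002, 1.0, -0.013, -0.0]
ft_force: [2.6, -22.8, -4.2]
gripper_width: 0.0551
grasp_force: 12.0
```

```bash
cat > m.py <<'E'
from tri import *
o=monitor.get_obs(); print(o["ee_pos"],o["t"],o["ft_force"],o["gripper_width"],o["grasp_force"])
fs=[optics.grab_frame("side") for _ in range(3)]; f=fs[0]
for g in fs: print([(l,[(p,b.tolist()) for p,b in w(g,l)]) for l in("pointer","mark","grip")][:3 if g is f else 2])
b=blob(f["color"],"yel",(303,257),14); print(b)
# lift from yellow rows (blob point ~ .440,.124)
zz=np.linspace(-.01,.09,1001); rows=np.array([pix(f,[.44,.124,.04+z])[1] for z in zz]); r0=pix(f,[.44,.124,.04])[1]
for bb in(b[1],269.54): print("lift",zz[np.argmin(abs(rows-r0-(bb-272.746)))])
print("red",blob(f["color"],"red",(303,258),10))
E
python3 m.py
```

```text
[0.46906504 0.12338727 0.0895847 ] 19.55 [  2.57999515 -22.84617795  -4.23851161] 0.055060876775602986 12.034540381282568
[('pointer', [(0.74, [0.4381, 0.122, 0.089]), (0.54, [0.4132, 0.3186, 0.0004])]), ('mark', [(0.41, [0.4371, 0.1033, 0.0906])]), ('grip', [(0.63, [0.4671, 0.1146, 0.1404]), (0.61, [0.5503, 0.1111, 0.1726])])]
[('pointer', [(0.6, [0.4367, 0.1186, 0.0871])]), ('mark', [(0.72, [0.4694, 0.1137, 0.1429]), (0.4, [0.4428, 0.1016, 0.0907])])]
[('pointer', [(0.65, [0.4378, 0.1208, 0.0855])]), ('mark', [(0.6, [0.4394, 0.105, 0.0919])])]
(np.float64(296.2757544224766), np.float64(260.7086368366285), 18, np.int64(293), np.int64(299), np.int64(259), np.int64(262))
lift 0.047799999999999995
lift 0.013
red (np.float64(302.9981929071606), np.float64(257.78247119945786), 22, np.int64(300), np.int64(306), np.int64(254), np.int64(261))
```

Pointer ≈0.088, mark ≈0.0915. I raise 3.5 mm more and check.

Emit:
carry_out([
  [[0,0,-0.2,0,0,0,5.5],[0,0,-0.35,0,0,0,5.5],[0,0,-0.35,0,0,0,5.5],[0,0,-0.35,0,0,0,5.5]],
])

```text
t: 20.48
ee_pos: [0.469, 0.1234, 0.0928]
eef_rot: [0.002, 1.0, -0.013, -0.0]
ft_force: [3.8, -23.3, -4.3]
gripper_width: 0.0554
grasp_force: 12.0
```

```bash
python3 m.py
```

```text
[0.46904491 0.12336611 0.09283974] 20.4833 [  3.77346805 -23.28798075  -4.27185441] 0.05544002774352014 12.015622984617949
[('pointer', [(0.72, [0.436, 0.119, 0.0897]), (0.58, [0.47, 0.1121, 0.1457])]), ('mark', [(0.49, [0.4378, 0.1002, 0.0908]), (0.46, [0.5509, 0.1088, 0.1731])]), ('grip', [(0.76, [0.47, 0.1092, 0.1459])])]
[('pointer', [(0.81, [0.4368, 0.1204, 0.0895]), (0.16, [0.4654, 0.149, 0.1479])]), ('mark', [(0.46, [0.4397, 0.1029, 0.0918])])]
[('pointer', [(0.61, [0.4372, 0.1209, 0.0911])]), ('mark', [(0.55, [0.4409, 0.1028, 0.0911])])]
(np.float64(296.20785876993165), np.float64(259.80552391799546), 16, np.int64(293), np.int64(299), np.int64(258), np.int64(261))
lift 0.05129999999999999
lift 0.013
red (np.float64(303.52954264524107), np.float64(257.633868974042), 20, np.int64(300), np.int64(306), np.int64(254), np.int64(260))
```

Level. Now I shut the lever: 40 N, moving toward −y.

Emit:
carry_out([
  [[0,0,0,0,0,0,5.3],[0,0.1,0,0,0,0,5.1],[0,0.2,0,0,0,0,4.9],[0,0.3,0,0,0,0,4.7],[0,0.4,0,0,0,0,4.5],[0,0.4,0,0,0,0,4.3]],
], newtons=40)

```text
t: 21.58
ee_pos: [0.4688, 0.1176, 0.0927]
eef_rot: [0.004, 1.0, -0.013, -0.001]
ft_force: [2.1, -39.7, -2.2]
gripper_width: 0.0433
grasp_force: 27.5
```

Emit:
carry_out([
  [[0,0.1,0,0,0,0,4],[0,0.2,0,0,0,0,4],[0,0.3,0,0,0,0,4],[0,0.3,0,0,0,0,4]],
])

```text
t: 21.92
ee_pos: [0.4688, 0.1171, 0.0928]
eef_rot: [0.001, 1.0, -0.013, -0.0]
ft_force: [3.3, -16.1, -6.6]
gripper_width: 0.0421
grasp_force: 43.3
```

```bash
python3 m.py
```

```text
[0.46882257 0.11708627 0.09281117] 21.9167 [  3.2680794  -16.09259188  -6.58674091] 0.04214151813637478 43.3079069852829
[('pointer', [(0.81, [0.4338, 0.1211, 0.0894])]), ('mark', [(0.62, [0.439, 0.105, 0.0932])]), ('grip', [(0.74, [0.4686, 0.115, 0.1418])])]
[('pointer', [(0.59, [0.4364, 0.1211, 0.0893])]), ('mark', [(0.38, [0.4406, 0.1053, 0.0913])])]
[('pointer', [(0.78, [0.4355, 0.1189, 0.0925])]), ('mark', [(0.56, [0.4387, 0.1036, 0.0916])])]
(np.float64(296.40665626625065), np.float64(260.4282371294852), 18, np.int64(293), np.int64(299), np.int64(259), np.int64(262))
lift 0.04889999999999999
lift 0.013
red (np.float64(302.93722183181075), np.float64(257.7357695010541), 21, np.int64(300), np.int64(306), np.int64(254), np.int64(261))
```

```bash
python3 - <<'E'
from tri import *
P=[];M=[];Y=[]
zz=np.linspace(-.01,.09,1001)
for i in range(12):
    f=optics.grab_frame("side")
    if i==0: rows=np.array([pix(f,[.44,.124,.04+z])[1] for z in zz]); r0=rows[100]
    b=blob(f["color"],"yel",(303,257),14); Y.append(zz[np.argmin(abs(rows-r0-(b[1]-272.746)))])
    for l,L in(("pointer",P),("mark",M)):
        for p,q in w(f,l)[:2]:
            if abs(q[0]-.438)<.008 and .07<q[2]<.11 and abs(q[1]-(.120 if l=="pointer" else .103))<.009: L.append(q[2])
for L in(P,M,Y): print(len(L),np.mean(L).round(4),np.median(L).round(4),np.std(L).round(4))
o=monitor.get_obs(); print(o["t"],o["ee_pos"],o["ft_force"],o["gripper_width"],o["grasp_force"])
a=cv2.imread("pics/side0.png")[:,:,::-1].copy()
E
```

```text
11 0.09 0.0898 0.0014
11 0.0911 0.0912 0.0011
12 0.0487 0.0488 0.0001
24.3167 [0.46881777 0.11707697 0.09279141] [  3.48205191 -16.56632118  -5.64750586] 0.04181266148126742 43.544039726257324
```

```bash
python3 - <<'E'
from tri import *
fs=[optics.grab_frame("side") for _ in range(3)]; f=fs[0]
def soft(im,near,r=8):
    im=im.astype(float); x0,y0=near; s=im[y0-r:y0+r+1,x0-r:x0+r+1]
    wt=np.clip(np.minimum(s[...,0],s[...,1]*1.15)-s[...,2]-45,0,None); wt*= (s[...,1]>.7*s[...,0])
    yy,xx=np.mgrid[y0-r:y0+r+1,x0-r:x0+r+1]; return (wt*xx).sum()/wt.sum(),(wt*yy).sum()/wt.sum(),wt.sum()
a=cv2.imread("pics/side0.png")[:,:,::-1]
s0=soft(a,(297,273)); s1=np.mean([soft(g["color"],(296,260)) for g in fs],0); print(s0,s1)
p0=np.array(pix(f,[.438,.122,.04]))
for L in(.047,.048,.049,.05,.051,.052,.053): print(L,(np.array(pix(f,[.438,.122,.04+L]))-p0).round(2),end=" ")
print("obs",s1[0]-s0[0],s1[1]-s0[1])
G={l:[q[2] for g in fs for p,q in w(g,l) if q[2]>.12] for l in("grip","plate_top","lever_pin")}
print({l:(len(v),np.round(v,4).tolist()) for l,v in G.items()})
c=f["color"][240:275,285:315]
print("mark rows yel mask:"); 
for y in range(256,265): print(y,[tuple(map(int,f["color"][y,x])) for x in (295,297,299)])
E
```

```text
(np.float64(296.78070896480864), np.float64(272.6079116362702), np.float64(1946.5)) [ 296.55566358  260.51124518 1265.76666667]
0.047 [ -0.56 -11.83] 0.048 [ -0.57 -12.09] 0.049 [ -0.58 -12.35] 0.05 [ -0.6  -12.61] 0.051 [ -0.61 -12.87] 0.052 [ -0.62 -13.13] 0.053 [ -0.63 -13.38] obs -0.2250453856471495 -12.096666459241078
{'grip': (3, [0.1425, 0.1463, 0.144]), 'plate_top': (3, [0.1705, 0.1455, 0.1729]), 'lever_pin': (3, [0.1474, 0.1465, 0.1424])}
mark rows yel mask:
256 [(88, 83, 80), (94, 87, 83), (34, 32, 33)]
257 [(85, 83, 80), (78, 74, 73), (27, 25, 28)]
258 [(98, 90, 73), (50, 46, 48), (22, 20, 24)]
259 [(139, 118, 46), (92, 75, 23), (72, 15, 8)]
260 [(157, 133, 9), (148, 123, 11), (124, 61, 11)]
261 [(120, 99, 8), (153, 131, 9), (159, 124, 18)]
262 [(25, 26, 9), (111, 95, 39), (151, 129, 1)]
263 [(16, 18, 16), (75, 72, 71), (108, 98, 74)]
264 [(41, 37, 37), (91, 88, 88), (106, 103, 105)]
```

Shut, but the pointer reads about 2 mm low (≈0.089 against ≈0.0913). With a firmer grip I try a small upward nudge and watch the forces.

Emit:
carry_out([
  [[0,0.05,0,0,0,0,4],[0,0.1,0,0,0,0,4],[0,0.1,-0.1,0,0,0,4],[0,0.1,-0.2,0,0,0,4],[0,0.1,-0.3,0,0,0,4],[0,0.1,-0.3,0,0,0,4]],
], newtons=70)

```text
t: 25.42
ee_pos: [0.4688, 0.1169, 0.0957]
eef_rot: [0.001, 1.0, -0.012, -0.0]
ft_force: [3.9, -8.5, -7.6]
gripper_width: 0.0413
grasp_force: 73.1
```

```bash
cat > n.py <<'E'
from tri import *
P=[];M=[];G=[];fs=[optics.grab_frame("side") for _ in range(4)]
for f in fs:
    for l,L in(("pointer",P),("mark",M),("grip",G)):
        for p,q in w(f,l)[:2]:
            if l=="grip" and abs(q[0]-.468)<.008 and q[2]>.13 and q[1]<.125: L.append(q[2])
            elif l!="grip" and abs(q[0]-.438)<.008 and .07<q[2]<.11 and abs(q[1]-(.120 if l=="pointer" else .103))<.009: L.append(q[2])
for L in(P,M,G): print(np.round(L,4),np.mean(L).round(4))
print([tuple(np.round(blob(f["color"],"yel",(303,257),14),2)) for f in fs[:2]])
o=monitor.get_obs(); print(o["t"],o["ee_pos"],o["ft_force"],o["gripper_width"],o["grasp_force"])
E
python3 n.py
```

```text
[0.0911 0.0928 0.0928 0.093 ] 0.0924
[0.0945 0.0912 0.0951 0.0917] 0.0931
[0.1438 0.1465 0.1464 0.1445] 0.1453
[(np.float64(296.11), np.float64(259.62), np.float64(18.0), np.float64(293.0), np.float64(299.0), np.float64(258.0), np.float64(261.0)), (np.float64(296.11), np.float64(259.69), np.float64(17.0), np.float64(293.0), np.float64(299.0), np.float64(258.0), np.float64(261.0))]
26.2167 [0.46882353 0.11686503 0.09575308] [ 4.33743158 -8.62939532 -7.85081923] 0.041456167371893574 73.0720067024231
```

The sleeve rose 3 mm with hardly any added force, so I check whether the lever is really shut from the orange pixels.

```bash
python3 - <<'E'
from tri import *
f=optics.grab_frame("side"); im=f["color"]
h=cv2.cvtColor(im,cv2.COLOR_RGB2HSV).astype(int); m=(h[...,0]>=7)&(h[...,0]<=19)&(h[...,1]>170)&(h[...,2]>60)
ys,xs=np.nonzero(m); k=(abs(xs-285)<22)&(abs(ys-248)<22); xs,ys=xs[k],ys[k]
print(len(xs),[(int(y),xs[ys==y].min(),xs[ys==y].max(),int((ys==y).sum())) for y in np.unique(ys)])
Rm=R.from_euler('z',-.025).as_matrix()[:2,:2]; L=.0515
def W(x,y,z): return np.r_[Rm@[x-.01,y]+[.478,.112],.095+L+z]
for a in(0,.15,.3,.45):
    c,s=np.cos(a),np.sin(a); out=[]
    for d in(40,36,26):
      for z in(.013,-.013):
        out.append([round(v,1) for v in pix(f,W(.024-.001*d*c-.0035*s*0,.024+.001*d*s+.0035*c,z))])
    print(a,out)
print("finger front edge",[[round(v,1) for v in pix(f,W(-.011,.03,z))] for z in(.013,-.013)])
for l in("lever_tip","lever_pin"): print(l,w(f,l))
print(monitor.get_obs()["joint_pos"])
E
```

```text
27 [(243, np.int64(289), np.int64(291), 3), (244, np.int64(289), np.int64(292), 4), (245, np.int64(290), np.int64(292), 3), (246, np.int64(290), np.int64(292), 3), (247, np.int64(290), np.int64(292), 3), (248, np.int64(290), np.int64(292), 3), (249, np.int64(290), np.int64(292), 3), (250, np.int64(290), np.int64(292), 3), (251, np.int64(291), np.int64(291), 1), (260, np.int64(300), np.int64(300), 1)]
0 [[np.float64(290.9), np.float64(245.6)], [np.float64(291.3), np.float64(252.8)], [np.float64(289.5), np.float64(245.1)], [np.float64(290.0), np.float64(252.2)], [np.float64(286.2), np.float64(243.6)], [np.float64(286.7), np.float64(250.7)]]
0.15 [[np.float64(289.4), np.float64(247.1)], [np.float64(289.9), np.float64(254.2)], [np.float64(288.2), np.float64(246.3)], [np.float64(288.7), np.float64(253.5)], [np.float64(285.2), np.float64(244.5)], [np.float64(285.8), np.float64(251.6)]]
0.3 [[np.float64(287.7), np.float64(248.3)], [np.float64(288.2), np.float64(255.5)], [np.float64(286.7), np.float64(247.5)], [np.float64(287.2), np.float64(254.6)], [np.float64(284.1), np.float64(245.3)], [np.float64(284.7), np.float64(252.4)]]
0.45 [[np.float64(285.8), np.float64(249.4)], [np.float64(286.3), np.float64(256.5)], [np.float64(284.9), np.float64(248.4)], [np.float64(285.5), np.float64(255.5)], [np.float64(282.9), np.float64(246.0)], [np.float64(283.4), np.float64(253.1)]]
finger front edge [[np.float64(288.6), np.float64(245.5)], [np.float64(289.1), np.float64(252.7)]]
lever_tip []
lever_pin [(0.59, array([0.4908, 0.1349, 0.1488]))]
[ 0.16951839  0.27745471  1.82211419 -0.0021811   1.04257778  1.76623686]
```

The orange end shows at columns 290–292, which matches angle ≈0, so the lever is shut. The pointer is at ≈0.092 and the mark at ≈0.0915–0.092. Handing in.

```bash
python3 - <<'E'
from h import *
f=optics.grab_frame("side"); print(w(f,"mug"))
print(job.finish_job())
E
```

```text
[(0.91, array([ 0.5146, -0.0455,  0.004 ]))]
the job is handed in; nothing more can be done
None
```

The job is handed in: the mug stands upright on the table beside the rest, and the fingers still hold the sleeve and the shut lever together with the pointer within about 1 mm of the marker; the sleeve slipped about 2 mm while the lever shut, so I nudged it back up, and it slid with little force, so don't rely on the lever lock alone when you lay the board on.

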